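# Push the slide case onto the pick-up pillar

### The job

Get the microscope slide case ready for the lift fork: swing the stop bar fully aside and leave it there, then push the case along the loading deck and across the gap until it balances on the narrow pillar alone. It must finish level, centred and square on the pillar head, with its ends overhanging equally and clear of the deck; do not tip or drop it, and leave the reagent bottle, the small dropper bottle and the tip box where they stand.

Things in the scene. Friction and masses are not known exactly. Their poses are not given: they have to be found in the camera images.
- stand: Fixed transfer stand, base 116 x 400 x 8 mm; position and yaw vary. Origin on the worktop under the middle of the deck's delivery edge; z up, +y the pushing direction (to the robot's left), +x away from the robot. Loading deck: flat aluminium, no side walls, x -50 to 50, y -250 to 0, top at z 60 mm; then a 66 mm open gap, then the pillar.
- pillar_top (a point): Centre of the top of the pillar's square grey head, 60 x 60 mm, at x 0, y 96, z 58.5 mm in the stand's frame (1.5 mm below the deck top). Axes as the stand's.
- slide_case: Flat green shut slide case, 0.13 to 0.27 kg, 34 mm high, 164 mm long (its y), 82 mm wide (x -39 to 43, small lip to -43): too wide to grasp. Origin: centre of its underside. Starts loose on the deck, long axis within 0.12 rad of the pushing direction, up to 8 mm off the centre line, its middle 135 to 155 mm before the delivery edge. Two-point pushing on its end face keeps it square.
- stop_bar (a joint): Angle of the stop bar about its upright pivot, rad: 0 = straight across the deck near its delivery edge, blocking the case; grows as the free end swings in the pushing direction (anticlockwise from above) to the end stop at 1.75, where it lies beside the case's path on the robot's side. Starts 0 to 0.3. Light friction (under 1 N at the pin); stays where left.
- bar_pivot (a point): Point on the bar's pivot axis, at x -70, y -10 mm in the stand's frame, at the height of the pin's top (128 mm above the worktop).
- bar_pin (a point): Top centre of the upright black pin (12 mm diameter, standing free from 81 to 128 mm above the worktop) at the bar's free end, 132 mm from the pivot axis. The bar is 12 mm wide, from 67 to 81 mm above the worktop. At angle 0 the pin is just outside the deck's far side; it can be pushed from behind.
- reagent_bottle: Bystander: round reagent bottle 60 mm diameter, 145 mm high, origin at the centre of its foot.
- drop_bottle: Bystander: small brown dropper bottle with black cap, 34 mm diameter, 78 mm high, origin at the centre of its foot.
- tip_case: Bystander: blue and white pipette tip box 80 x 118 x 86 mm, origin at the centre of its underside.
- deck_edge (a point): Middle of the deck's delivery edge, on the deck's top (60 mm above the worktop); axes as the stand's.

How it is judged (in metres and radians):
On the way:
1. the stop bar is swung aside (angle over 1.45 rad) while the case is still on the deck (value of joint stop_bar above 1.45 rad and y of slide_case in the frame of stand below -0.05 m), for 0.2 s.
At the end, for the whole second after the job is handed in: The case rests still and level (0.03 rad) on the pillar head alone (underside within 3 mm of it), its middle within 12 mm of the pillar centre along the push and 18 mm across, long axis within 0.14 rad of the stand's y axis; stop bar still aside (over 1.35 rad) (y of slide_case in the frame of pillar_top between -0.012 and 0.012 m and x of slide_case in the frame of pillar_top between -0.018 and 0.018 m and z of slide_case in the frame of pillar_top between -0.003 and 0.003 m and angle between the y axis of slide_case and the y axis of stand, either way round below 0.14 rad and angle between slide_case's own z axis and vertical below 0.03 rad and value of joint stop_bar above 1.35 rad and linear speed of slide_case below 0.01 m/s); the robot touches nothing.
It fails at once if the slide case is tipped by more than 0.25 rad (angle between slide_case's own z axis and vertical above 0.25 rad).
It fails at once if the slide case falls below the deck (height (world z) of slide_case below 0.035 m).
It fails at once if a bystander is moved by more than 20 mm (distance of any of reagent_bottle, drop_bottle, tip_case from where it was at the start of the episode above 0.02 m).
It also fails if it takes over 56 s, if anything falls off the work surface, if the arm or the gripper's body presses on something with over 40 N, if the wrist force passes 120 N, or if a joint passes its speed limit or range.

### The arm

A 6-joint arm with a two-finger parallel gripper is mounted at the origin on a cart in front of the work surface, level with it; the furniture and walls round the work are solid. World frame = base frame: x ahead of the robot, y to its left, z up, the work surface at z = 0. Lengths are in mm, angles in rad, forces in N, time in s.
With the tool pointing down it reaches from about 350 to 975 mm from the base axis. Payload 7.1 kg.
Tool frame: the origin (TCP) lies on the front face of the gripper's body, between the roots of the fingers; the fingertips stand 80 mm ahead of it and the grasp point (between the pads) lies 61 mm ahead of it (env.tips_ahead is the distance from the TCP to the fingertips, in mm); z points along the fingers, y is the direction in which the jaws open and shut (so a half turn about z gives the same grasp; the last joint's range is limited). The gripper opens to 88 mm and grips with 3 to 60 N. Pads are 20 mm wide; open, the fingers measure 115 mm over their backs; the gripper's body (75 mm by 178 mm) begins 61 mm behind the grasp point.
Start: joints at [-1.272, 0.423, 1.63, -0, 1.089, -0.019], TCP at [195.316, -593.681, 302.675] pointing down, gripper open.
Joint ranges: [-3, 3], [-0.9, 2.11], [0.09, 2.58], [-1.31, 4.45], [0.11, 2.69], [-2.54, 2.54]. Speed limits (rad/s): [2.39, 2.39, 3.01, 3.14, 3.14, 3.14].

### API

Orientations are given as a unit quaternion [x, y, z, w].
In Python, from station import env, set_gripper, viewer, workorder gives the robot as it stands. Calls block until the motion is done:
- env.reach(position, orientation): joint-space move of the TCP to a pose.
- env.move_l(position, rot=None, rate=150, f_stop=None): straight line of the TCP; rot=None keeps the orientation; rate is the mean speed in mm/s. With f_stop (N) it stops when the force on the tool has changed by that much, and returns True; else False.
- env.move_joints(angles): joint-space move.
- set_gripper(opening): finger opening in mm; the grip force is fixed at half the most; returns when the fingers have stopped.
- env.hold(seconds).
- env.ik(position, orientation): joint angles nearest the present ones, or None.
- env.read_state(): the state.
- viewer.camera(name): name is "scene" or "side" or "wrist"; returns the picture (384x512x3 uint8, blue, green, red); there is no depth.
- viewer.camera_params(name): a dict with "fx", "fy", "cx", "cy" (pixels), "dist" ([k1, k2, p1, p2, k3] as OpenCV has them; the pictures are not rectified), "pose" (4x4, takes a point from camera to world coordinates); the wrist camera has in their place "tool_from_camera" (4x4, takes a point from camera to tool coordinates, whose origin is the TCP and whose axes are the flange's). Camera axes: x right, y up, looking along -z (the intrinsics and any distortion apply to the point x, -y, -z); pixel columns grow to the right and rows downward; lengths in mm; the calibration is good to about 2 mm. A picture is of the moment at which its call begins: read the wrist's pose just before it. camera_params takes no time and is no camera call.
A pose or a line that the arm cannot do raises env.IKError and nothing moves.
- workorder.sign_off(): hands the job in, once; it reports no verdict.
The state is a dict: "time_s": time; "qpos": joint angles; "dq": joint speeds; "tau": joint torques, N m; "tool_pos": TCP position; "orientation": TCP orientation; "force": force on the tool from outside, world axes, zero at the start; "wrist_torque": the same for the moment, N m; "width": finger opening in mm.
Only numpy, scipy, OpenCV 4.12 (cv2) and the standard library are available. Lean on these libraries where they do the work, as an engineer would, in place of code of your own. Each camera call takes 0.05 s, during which the arm holds its last target.

## Working session

There is one attempt and no reset: what is moved stays moved. The work goes in short steps, each a Python script; the robot and the scene stay as the last script left them, time stands still between calls to the robot, and variables do not carry over. Pictures are saved under pics/ and viewed, and the job is handed in when it is done.

```bash
ls; mkdir -p pics
python3 - <<'E'
from station import env,set_gripper,viewer,workorder
import cv2,numpy as np
print(env.read_state())
for n in ("scene","side","wrist"):
    cv2.imwrite(f"pics/{n}0.png",viewer.camera(n)); p=viewer.camera_params(n); print(n,p)
E
```

```text
pics
{'time_s': 0.0, 'qpos': array([-1.27202140e+00,  4.23853013e-01,  1.63068365e+00,  1.20901335e-05,
        1.08858092e+00, -1.89762187e-02]), 'dq': array([-0.00043685,  0.00054594,  0.00091844, -0.00040753, -0.00093889,
       -0.00185658]), 'tau': array([-2.53307859e-03, -5.44640386e+01, -2.73663425e+01,  6.43056119e-02,
        2.28673877e-02, -9.87567591e-05]), 'tool_pos': array([ 195.18402728, -593.2893033 ,  301.89649269]), 'orientation': array([ 9.87405958e-01,  1.58205224e-01, -1.01019384e-04, -7.55761797e-04]), 'force': array([-0.9357255 ,  0.11332447, -0.85909181]), 'wrist_torque': array([0.01379157, 0.04422045, 0.00274633]), 'width': 87.6466962540602}
scene {'fx': 361.1357661656977, 'fy': 361.1357661656977, 'cx': 258.67959823674823, 'cy': 195.18477038473978, 'dist': array([-0.08754182,  0.        ,  0.        ,  0.        ,  0.        ]), 'pose': array([[ 8.97508881e-01,  2.76335103e-01, -3.43681130e-01,
         2.00511948e+02],
       [-4.40480593e-01,  5.99416464e-01, -6.68338799e-01,
        -9.11300012e+02],
       [ 2.13226574e-02,  7.51224875e-01,  6.59701850e-0
[... 510 characters left out ...]
  8.56515889e-01,  5.15831931e-01,
         6.25995099e+02],
       [ 0.00000000e+00,  0.00000000e+00,  0.00000000e+00,
         1.00000000e+00]])}
wrist {'fx': 293.7947306790846, 'fy': 293.7947306790846, 'cx': 259.31023088474393, 'cy': 182.26090501757974, 'dist': array([-0.01046022,  0.        ,  0.        ,  0.        ,  0.        ]), 'tool_from_camera': array([[ 1.59718329e-03,  9.67713221e-01,  2.52048749e-01,
         6.84178032e+01],
       [ 9.99998428e-01, -1.73980090e-03,  3.42979512e-04,
        -4.95608516e-01],
       [ 7.70420447e-04,  2.52047804e-01, -9.67714478e-01,
        -8.11980443e+01],
       [ 0.00000000e+00,  0.00000000e+00,  0.00000000e+00,
         1.00000000e+00]])}
```

View pics/scene0.png

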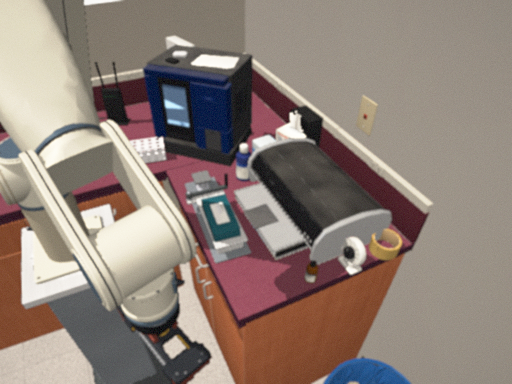

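View pics/side0.png

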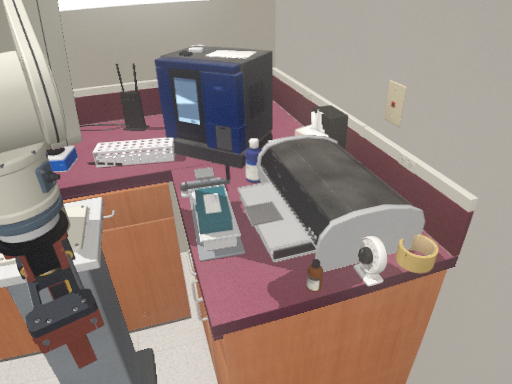

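View pics/wrist0.png

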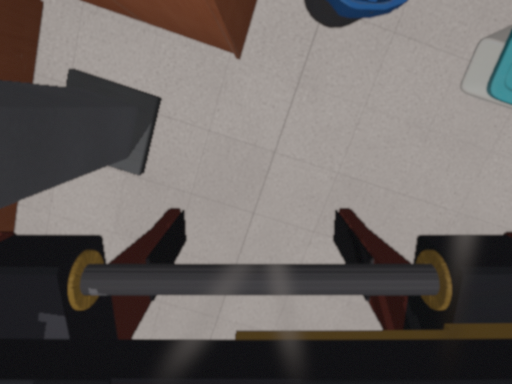

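The scene view shows the green case at about (220,217), the bar near (207,187), and the bottle at (243,163). I'll enlarge the stand area.

```bash
python3 - <<'E'
import cv2
a=cv2.imread('pics/side0.png')[150:270,160:280]; cv2.imwrite('pics/side0z.png',cv2.resize(a,(600,600),interpolation=cv2.INTER_CUBIC))
a=cv2.imread('pics/scene0.png')[160:270,165:275]; cv2.imwrite('pics/scene0z.png',cv2.resize(a,(550,550),interpolation=cv2.INTER_CUBIC))
E
cat > h.py <<'E'
from station import env,set_gripper,viewer,workorder
import cv2,numpy as np
from scipy.spatial.transform import Rotation as R
F=np.diag([1,-1,-1.])
def campose(n,state=None):
    p=viewer.camera_params(n)
    K=np.array([[p['fx'],0,p['cx']],[0,p['fy'],p['cy']],[0,0,1]])
    if n=='wrist':
        s=state; T=np.eye(4); T[:3,:3]=R.from_quat(s['orientation']).as_matrix(); T[:3,3]=s['tool_pos']
        P=T@p['tool_from_camera']
    else: P=p['pose']
    return K,np.array(p['dist'],float),P
def proj(c,X):
    K,d,P=c; X=np.atleast_2d(X).astype(float)
    Rw=F@P[:3,:3].T; t=-Rw@P[:3,3]
    return cv2.projectPoints(X,cv2.Rodrigues(Rw)[0],t,K,d)[0].reshape(-1,2)
def ray_z(c,uv,z):
    K,d,P=c; u=cv2.undistortPoints(np.array(uv,float).reshape(-1,1,2),K,d).reshape(-1,2)
    D=(P[:3,:3]@(F@np.c_[u,np.ones(len(u))].T)).T
    return P[:3,3]+D*((z-P[2,3])/D[:,2])[:,None]
E
```

```text
(no output)
```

View pics/side0z.png

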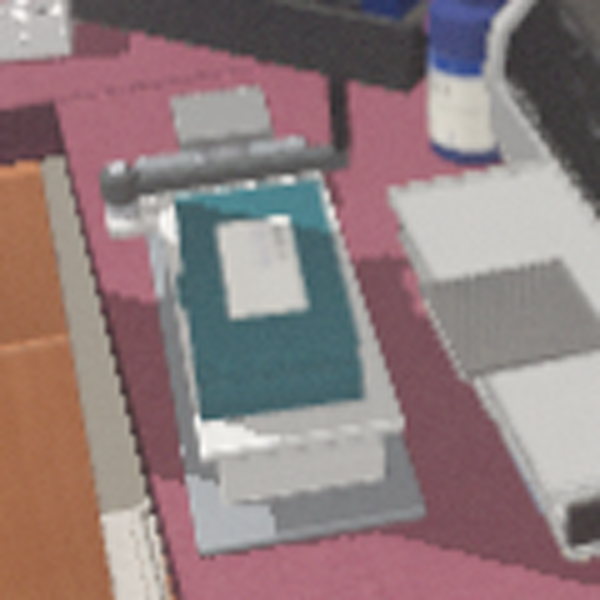

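View pics/scene0z.png

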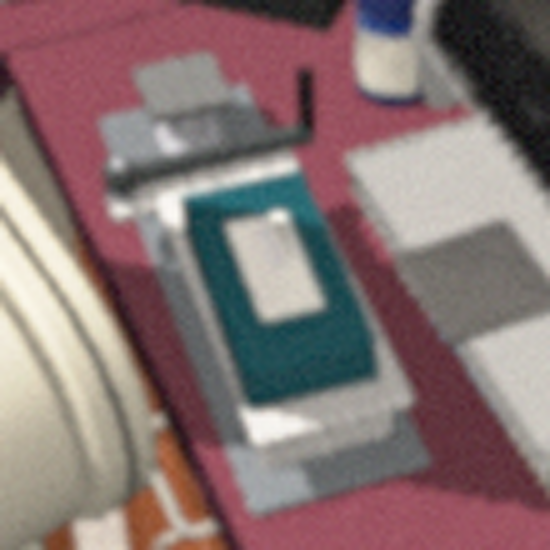

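```bash
cat >> h.py <<'E'
from scipy.optimize import least_squares
def fit(obs,x0):
    # obs: list of (cam, localpt(x,y,z), uv)
    def X(p,l):
        c,s=np.cos(p[2]),np.sin(p[2]); return np.array([p[0]+c*l[0]-s*l[1],p[1]+s*l[0]+c*l[1],l[2]])
    f=lambda p: np.concatenate([(proj(c,X(p,l))-uv).ravel() for c,l,uv in obs])
    r=least_squares(f,x0,x_scale=[10,10,.02],loss='soft_l1'); return r.x, r.fun.reshape(-1,2)
def loc2w(p,l):
    c,s=np.cos(p[2]),np.sin(p[2]); l=np.atleast_2d(l).astype(float)
    return np.c_[p[0]+c*l[:,0]-s*l[:,1],p[1]+s*l[:,0]+c*l[:,1],l[:,2]]
def w2loc(p,w):
    c,s=np.cos(p[2]),np.sin(p[2]); w=np.atleast_2d(w).astype(float); dx=w[:,0]-p[0];dy=w[:,1]-p[1]
    return np.c_[c*dx+s*dy,-s*dx+c*dy,w[:,2]]
E
python3 - <<'E'
from h import *
sd=campose('side');sc=campose('scene')
S=lambda u,v:(160+u/5,150+v/5); C=lambda u,v:(165+u/5,160+v/5)
obs=[(sd,(-30,126,58.5),S(172,97)),(sd,(30,126,58.5),S(263,88)),
(sd,(-50,-250,60),S(205,455)),(sd,(50,-250,60),S(403,427)),
(sc,(-30,126,58.5),C(133,65)),(sc,(30,126,58.5),C(212,53)),(sc,(30,66,58.5),C(232,103)),(sc,(-30,66,58.5),C(152,118)),
(sc,(50,-250,60),C(412,403))]
p,r=fit(obs,[600,-100,0]);print(p);print(r.round(1))
print('bottle',ray_z(sc,[C(390,97)],0),'drop',ray_z(sd,[(314,288)],0))
b=ray_z(sd,[S(110,185),S(345,160)],81);print('bar',b, w2loc(p,b))
E
```

```text
[ 4.74884569e+02 -4.27359971e+00 -7.60560668e-02]
[[-0.4  0.5]
 [-0.3 -0.1]
 [-1.2  1.1]
 [ 0.1 -0. ]
 [-0.   0.5]
 [ 0.1 -0.6]
 [ 0.6 -1.1]
 [ 0.3 -0.4]
 [ 0.8 -0.7]]
bottle [[6.40535849e+02 8.00270467e+01 1.13686838e-13]] drop [[ 628.46659068 -423.37821188    0.        ]]
bar [[399.3728069  -11.47850368  81.        ]
 [534.76203312 -30.05090168  81.        ]] [[-74.74601905 -12.92166789  81.        ]
 [ 61.66299681 -21.153128    81.        ]]
```

```bash
cat >> h.py <<'E'
def quat(ang): # tool down, tool y axis along world angle ang
    y=np.array([np.cos(ang),np.sin(ang),0]); z=np.array([0,0,-1.]); x=np.cross(y,z)
    return R.from_matrix(np.c_[x,y,z]).as_quat()
def snap(n,f,crop=None,k=1):
    s=env.read_state(); im=viewer.camera(n); cv2.imwrite(f'pics/{f}.png',im)
    if crop:
        a,b,c,d=crop; cv2.imwrite(f'pics/{f}z.png',cv2.resize(im[b:d,a:c],None,fx=k,fy=k,interpolation=cv2.INTER_CUBIC))
    np.savez(f'pics/{f}.npz',tool_pos=s['tool_pos'],orientation=s['orientation']); return s
E
python3 - <<'E'
from h import *
p=[474.9,-4.3,-.076]
x=loc2w(p,[0,-60,500])[0]
q=env.ik(x,quat(p[2]));print(q)
env.reach(x,quat(p[2]))
s=snap('wrist','w1',(150,0,370,280),2.7);print(s['time_s'],s['tool_pos'],s['qpos'])
E
```

```text
[-1.60575925e-01  1.00253604e-02  1.70380111e+00 -4.44089210e-16
  1.42776618e+00 -8.45759255e-02]
2.3917 [470.35767539 -64.71323803 499.65199669] [-1.61687294e-01  1.06430558e-02  1.70391811e+00 -2.16713915e-04
  1.42766960e+00 -8.45419794e-02]
```

View pics/w1z.png

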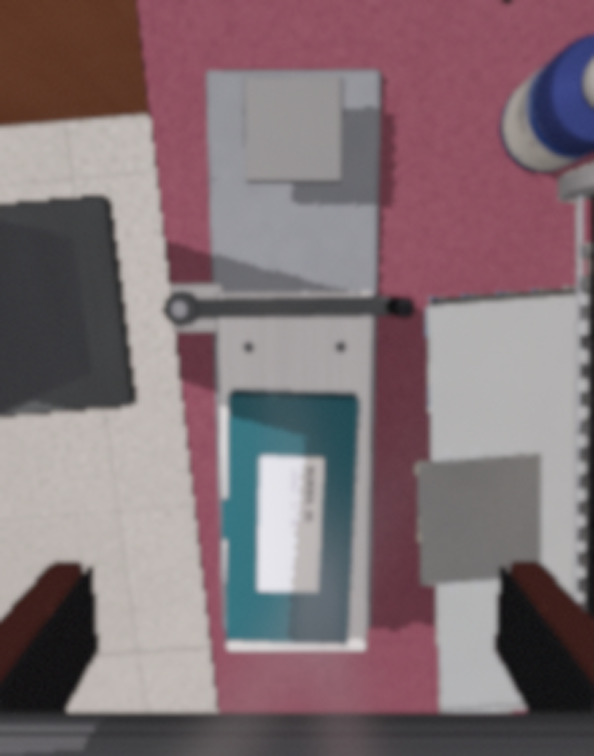

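Run:
```python
from h import *
s=np.load('pics/w1.npz'); w=campose('wrist',s)
Z=lambda u,v:((u+.5)/2.7-.5+150,(v+.5)/2.7-.5)
obs=[(w,(-30,126,58.5),Z(245,76)),(w,(30,126,58.5),Z(341,77)),(w,(30,66,58.5),Z(342,182)),(w,(-30,66,58.5),Z(247,182)),
(w,(50,0,60),Z(377,291)),(w,(-50,-250,60),Z(226,650)),(w,(50,-250,60),Z(366,650))]
p,r=fit(obs,[475,-4,-.076]);print(p);print(r.round(1))
for pt,z in(((180,307),81),((400,306),128),((394,307),81)):
  print(w2loc(p,ray_z(w,[Z(*pt)],z)).round(1))
# case, fit top corners
co=[(w,(-39,82,94),Z(231,393)),(w,(43,82,94),Z(357,396)),(w,(-39,-82,94),Z(227,640)),(w,(43,-82,94),Z(348,643))]
pc,r=fit(co,[475,-150,-.076]);print(pc,r.round(1));print(w2loc(p,[[pc[0],pc[1],60]]),pc[2]-p[2])
print(loc2w(p,[0,96,0]))
print('bot',w2loc(p,ray_z(w,[Z(540,160)],0)))
```

```text
[ 4.73829045e+02  1.48782205e+00 -7.20139621e-02]
[[-0.3 -0.1]
 [ 1.2 -0.7]
 [ 0.4 -0.2]
 [-0.3 -0.1]
 [-1.3  0.1]
 [ 0.2  0.8]
 [ 0.1  0.6]]
[[-70.6  -8.8  81. ]]
[[ 58.6  -7.6 128. ]]
[[60.8 -9.3 81. ]]
[ 4.58241995e+02 -1.41208943e+02 -1.01337190e-01] [[-1.5  0.1]
 [ 1.3  0.3]
 [-0.3 -0.2]
 [ 0.4 -0.2]]
[[  -5.27937032 -143.4484264    60.        ]] -0.0293232283122926
[[480.73641134  97.23900109   0.        ]]
bot [[167.63991337  86.60557835   0.        ]]
```

```bash
cat >> h.py <<'E'
P0=np.array([473.8,1.5,-.072])
E
python3 - <<'E'
from h import *
p=P0
def pose(th,z):
    return loc2w(p,[-70+132*np.cos(th),-10+132*np.sin(th),z])[0], quat(p[2]+th-np.pi/2)
for th in np.linspace(0,1.76,8):
    print(env.ik(*pose(th,180)))
set_gripper(26); print(env.read_state()['width'],env.read_state()['time_s'])
x,q=pose(0.01,240); env.reach(x,q); print(env.read_state()['time_s'])
snap('side','s2',(160,130,300,270),4)
snap('wrist','w2')
E
```

```text
[-4.64166974e-02  4.72226438e-01  1.90708372e+00 -4.44089210e-16
  7.62282496e-01  1.59637963e+00]
[ 1.54127196e-02  4.70446038e-01  1.91049885e+00 -4.44089210e-16
  7.60647770e-01  1.40678047e+00]
[ 7.58426818e-02  4.61549951e-01  1.92753534e+00 -4.44089210e-16
  7.52507364e-01  1.21578187e+00]
[ 1.33254725e-01  4.45840379e-01  1.95750253e+00 -4.44089210e-16
  7.38249746e-01  1.02176534e+00]
[ 1.85799364e-01  4.23845775e-01  1.99918902e+00 -4.44089210e-16
  7.18557863e-01  8.22881405e-01]
[ 2.31242777e-01  3.96302826e-01  2.05090174e+00 -4.44089210e-16
  6.94388091e-01  6.16896247e-01]
[ 2.66782032e-01  3.64149999e-01  2.11048878e+00 -4.44089210e-16
  6.66953877e-01  4.01006930e-01]
[ 2.88837875e-01  3.28552210e-01  2.17531957e+00 -4.44089210e-16
  6.37720878e-01  1.71634202e-01]
26.196827718964247 3.4917
4.975
```

View pics/s2z.png

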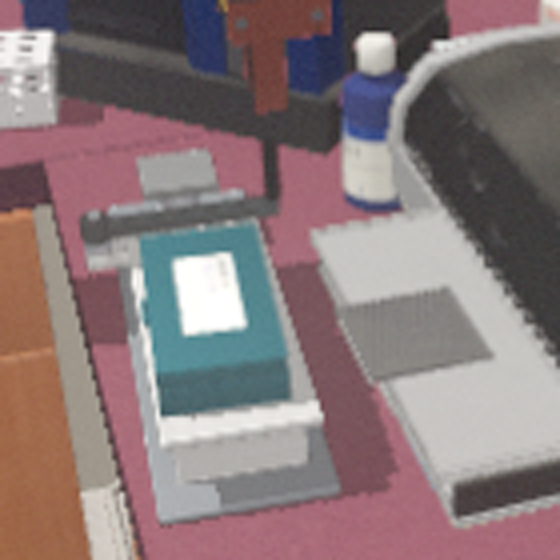

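View pics/w2.png

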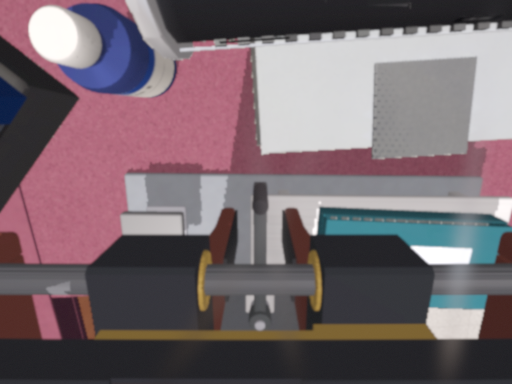

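Pin at (260,195), centred between the fingers at columns 235 and 288. Check it radially, then do the sweep.

Run:
```python
from h import *
p=P0
s=np.load('pics/w2.npz'); w=campose('wrist',s)
pin=w2loc(p,ray_z(w,[(260,189)],128)); print('pin',pin, w2loc(p,s['tool_pos'][None]))
def pose(th,z):
    return loc2w(p,[-70+132*np.cos(th),-10+132*np.sin(th),z])[0], quat(p[2]+th-np.pi/2)
x,q=pose(0.01,180)
if env.move_l(x,q,rate=80,f_stop=6): print('stop on descent',env.read_state()); raise SystemExit
print(env.read_state()['time_s'],env.read_state()['force'])
for th in np.linspace(0,1.76,11)[1:]:
    x,q=pose(th,180); st=env.move_l(x,q,rate=90,f_stop=10)
    if st: print('stop',th); break
s=env.read_state(); print(s['time_s'],s['force'],s['tool_pos'])
x=s['tool_pos'].copy(); x[2]=260; env.move_l(x,rate=200)
snap('wrist','w3'); snap('side','s3',(160,130,300,270),4); print(env.read_state()['time_s'])
```

```text
pin [[ 75.47379731  -8.62809202 128.        ]] [[ 62.42424989  -8.77372975 240.66526746]]
5.975 [ 0.24209738 -0.68957074  1.1681312 ]
10.0417 [-0.4563102   0.52304474 -0.18241337] [388.72381327 127.73734335 180.17720434]
10.6917
```

View pics/s3z.png

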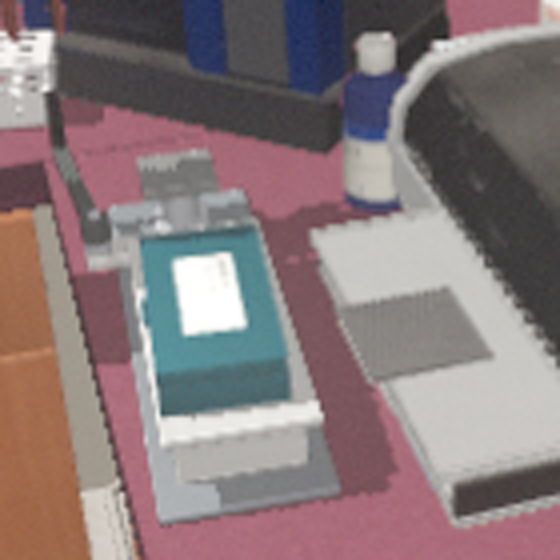

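View pics/w3.png

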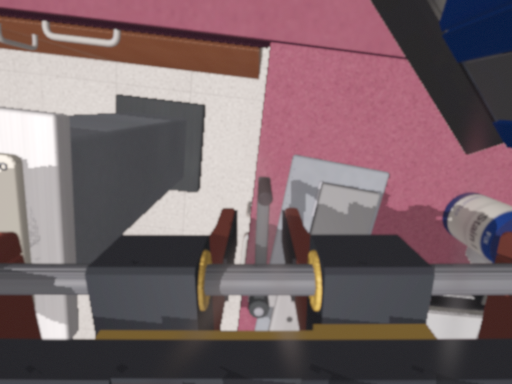

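Bar lies aside, about 1.7 rad (pin at (264,188) in the wrist view). Next I'll go behind the case and push partway.

Run:
```python
from h import *
p=P0; q=quat(p[2])
L=lambda x,y,z: loc2w(p,[x,y,z])[0]
s=env.read_state()
env.reach(L(-5,-268,260),q)
set_gripper(46)
print(env.move_l(L(-5,-268,150),q,rate=150,f_stop=8), env.read_state()['time_s'])
snap('wrist','w4'); snap('side','s4',(130,100,300,280),3.3)
```

```text
False 13.5833
```

View pics/s4z.png

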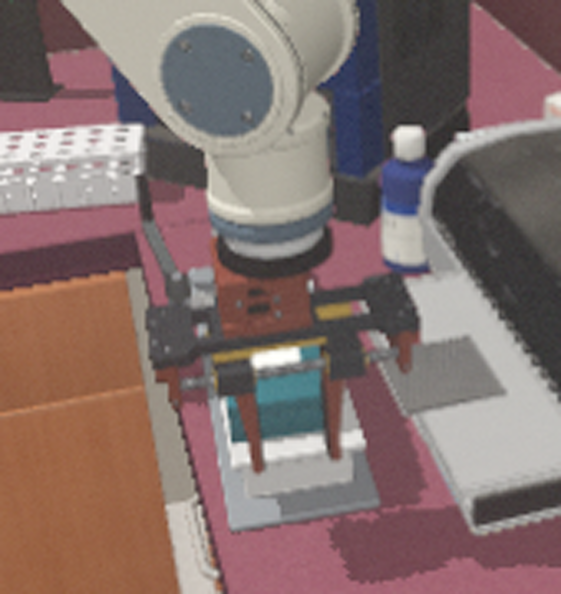

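View pics/w4.png

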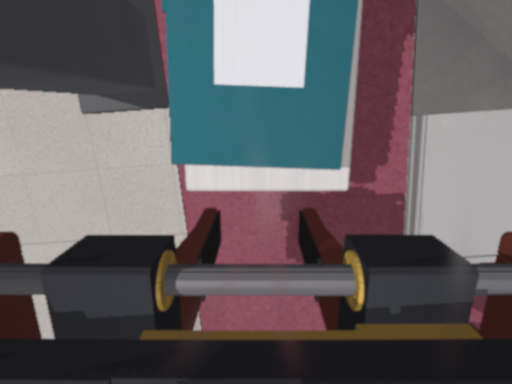

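Run:
```python
from h import *
p=P0; q=quat(p[2]); L=lambda x,y,z: loc2w(p,[x,y,z])[0]
w=campose('wrist',np.load('pics/w4.npz'))
print(w2loc(p,ray_z(w,[(172,163),(344,168)],94)), w2loc(p,ray_z(w,[(187,190),(349,190)],60)))
env.move_l(L(-5,-244,150),q,rate=60)
print(env.move_l(L(-5,-110,150),q,rate=35,f_stop=15))
env.hold(.2)
s=snap('wrist','w5'); snap('side','s5',(130,100,300,280),3.3); print(s['time_s'],s['force'],w2loc(p,s['tool_pos'][None]))
```

```text
[[ -46.38365105 -225.71481803   94.        ]
 [  35.77262093 -228.01567602   94.        ]] [[ -48.73769734 -248.89231741   60.        ]
 [  49.83645222 -248.73368817   60.        ]]
False
18.4083 [ 0.22236636 -1.75285839 -0.46734199] [[  -4.97904473 -110.03596059  150.01313373]]
```

View pics/s5z.png

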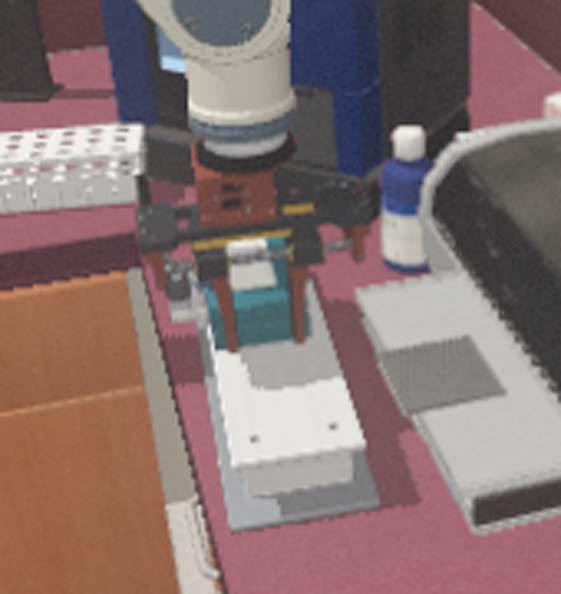

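View pics/w5.png

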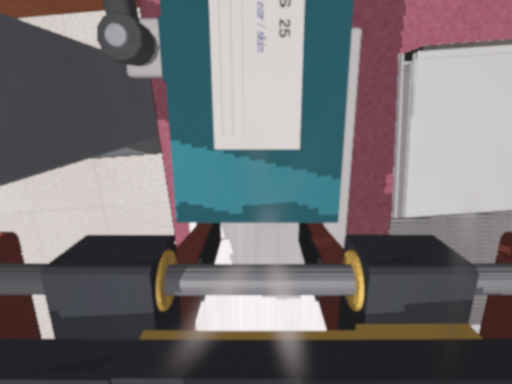

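Run:
```python
from h import *
p=P0; q=quat(p[2]); L=lambda x,y,z: loc2w(p,[x,y,z])[0]
w=campose('wrist',np.load('pics/w5.npz'))
print(w2loc(p,ray_z(w,[(179,221.5),(337.5,221.5),(165,40),(352,40)],94)))
```

```text
[[-45.3337622  -97.12691661  94.        ]
 [ 33.9534894  -96.96456544  94.        ]
 [-45.84663305 -13.62663883  94.        ]
 [ 34.56738749 -13.52081412  94.        ]]
```

Run:
```python
from h import *
p=P0; q=quat(p[2]); L=lambda x,y,z: loc2w(p,[x,y,z])[0]
print(env.move_l(L(-4,-20,150),q,rate=25,f_stop=15))
print(env.move_l(L(-4,-6,150),q,rate=12,f_stop=15))
env.hold(.3)
s=snap('wrist','w6'); snap('side','s6',(150,100,290,240),4);snap('scene','c6',(150,120,290,260),4); print(s['time_s'],s['force'],w2loc(p,s['tool_pos'][None]))
```

```text
False
False
23.875 [-0.33938797 -0.64618568 -0.45056259] [[ -4.01702568  -6.04167591 150.00398787]]
```

View pics/s6z.png

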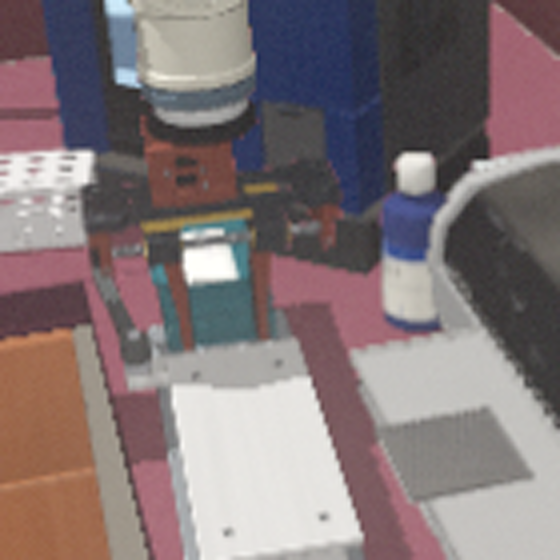

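View pics/c6z.png

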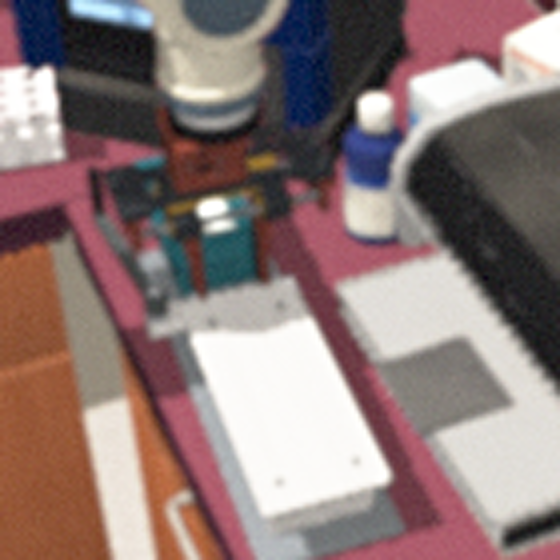

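View pics/w6.png

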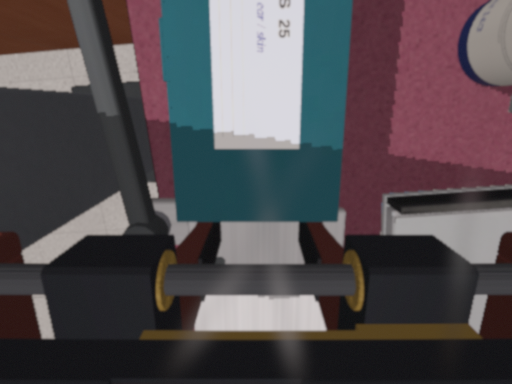

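Run:
```python
from h import *
p=P0; q=quat(p[2]); L=lambda x,y,z: loc2w(p,[x,y,z])[0]
w=campose('wrist',np.load('pics/w6.npz'))
print(w2loc(p,ray_z(w,[(178,221),(338.5,221)],92.5)), w2loc(p,ray_z(w,[(342,208),(160,202)],60)))
env.move_l(L(-4,-1,150),q,rate=10,f_stop=15); env.hold(.2)
env.move_l(L(-4,-31,150),q,rate=60)
env.move_l(L(-4,-31,300),q,rate=200)
env.move_l(L(0,-10,500),q,rate=250)
s=snap('wrist','w7',(150,0,370,280),2.7); snap('side','s7',(160,120,300,260),4);snap('scene','c7',(150,120,290,260),4); print(s['time_s'],s['force'])
```

```text
[[-45.30119931   6.5304335   92.5       ]
 [ 35.82320882   6.6954487   92.5       ]] [[ 46.74145242   2.1286082   60.        ]
 [-65.16932879   5.79529032  60.        ]]
27.3833 [-0.66860764 -0.25164046 -0.64728034]
```

View pics/w7z.png

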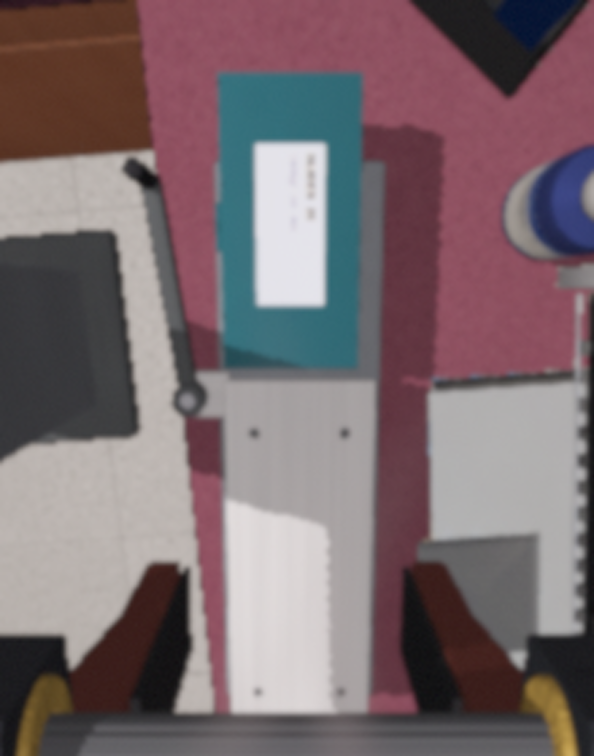

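View pics/s7z.png

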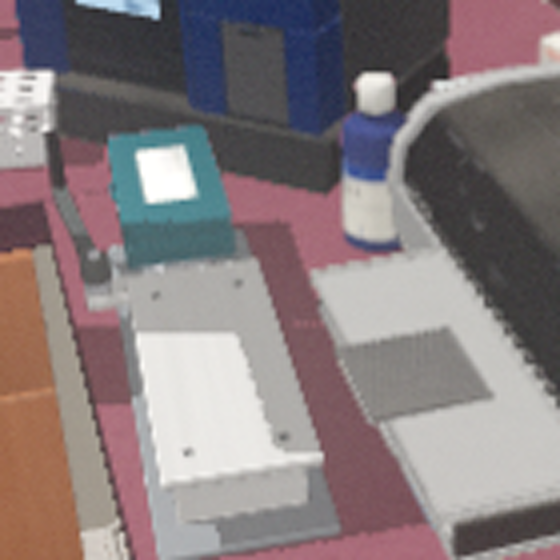

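Run:
```python
from h import *
Z=lambda u,v:((u+.5)/2.7-.5+150,(v+.5)/2.7-.5)
w1=campose('wrist',np.load('pics/w1.npz'));w=campose('wrist',np.load('pics/w7.npz'))
p=P0
print('deck edge w1',w2loc(p,ray_z(w1,[Z(377,291)],60)),'base far w1',w2loc(p,ray_z(w1,[Z(208,71),Z(381,71)],8)))
print('deck edge w7',w2loc(p,ray_z(w,[Z(228,378),Z(376,379)],60)),'base far',w2loc(p,ray_z(w,[Z(217,163),Z(384,162)],8)))
print('holes w1/w7',w2loc(p,ray_z(w1,[Z(248,347),Z(340,347)],60)),w2loc(p,ray_z(w,[Z(254,433),Z(344,433)],60)))
co=[(w,(-39,82,92.5),Z(218,73)),(w,(43,82,92.5),Z(361,73)),(w,(-39,-82,92.5),Z(224,367)),(w,(43,-82,92.5),Z(359,368))]
pc,r=fit(co,[475,95,-.07]);print(r.round(1),w2loc(p,[[pc[0],pc[1],58.5]]),pc[2]-p[2])
b=w2loc(p,ray_z(w,[Z(189,399),Z(133,163)],105)); print(b)
b=w2loc(p,np.r_[ray_z(w,[Z(188,398)],85),ray_z(w,[Z(150,180)],81)]); print(b)
```

```text
deck edge w1 [[52.25234603  0.19296447 60.        ]] base far w1 [[-56.78153004 140.83771016   8.        ]
 [ 56.9496561  140.38538098   8.        ]]
deck edge w7 [[-46.85825801   1.46119204  60.        ]
 [ 49.64713667   1.01214177  60.        ]] base far [[-56.1210027  139.90905233   8.        ]
 [ 56.20684607 140.64975509   8.        ]]
holes w1/w7 [[-30.53114208 -34.71733712  60.        ]
 [ 29.05366408 -34.91944612  60.        ]] [[-30.31672628 -34.85368653  60.        ]
 [ 29.38226498 -34.7124781   60.        ]]
[[-0.5 -0. ]
 [ 0.8 -0.3]
 [-0.   0.4]
 [-0.2 -0.1]] [[-7.67870572 93.2035675  58.5       ]] 0.00465292620639908
[[-66.47996245  -6.16158585 105.        ]
 [-93.65077676 126.14256806 105.        ]]
[[-69.87495052  -8.27331775  85.        ]
 [-88.77611387 120.1581081   81.        ]]
```

Measured: y −3 mm, x −8 mm, yaw 0.005 rad and bar about 1.7 rad. All are well inside tolerance and the arm is clear, so I'm handing in.

Run:
```python
from h import *
env.hold(.3); workorder.sign_off(); print(env.read_state()['time_s'])
```

```text
the job is handed in; nothing more can be done
the job is handed in; nothing more can be done
```

The case is balanced on the pillar with the stop bar swung aside, and I handed the job in at about 28 s of the 56 s limit. Sign-off gave no verdict.

I swung the stop bar aside with the gripper fingers on either side of its pin. I then pushed the case across the gap with two fingers on its end face and lifted the arm clear.

My last check was one overhead wrist-camera picture plus the side view:

| Check | Measured | Limit |
|---|---|---|
| Case middle along the push | about 3 mm short of the pillar centre | 12 mm |
| Case middle across | about 8 mm towards the robot | 18 mm |
| Case angle to the push direction | about 0.005 rad | 0.14 rad |
| Stop bar angle | about 1.7 rad | over 1.35 rad |

- **Level:** I judged this by eye only. The case looked level and resting on the pillar alone, with its rear end about 10 mm past the deck edge.
- **Position error:** The two fixed cameras first put the stand about 5 mm from where the wrist camera did along the push. I used the wrist camera's value, which agreed to about 1 mm between its first and last pictures.
- **Centring:** I did not correct the remaining 3 mm and 8 mm offsets, as both were well inside tolerance.
- **Bystanders:** The reagent bottle looked unmoved in the last pictures. I did not re-measure it, the dropper bottle or the tip box; the arm stayed clear of all three.

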